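# Unstack the rover kit into its parts trays

## Task

Take the stack of rover parts apart from the top down (geared motor, battery holder, wheel, controller case) and set each part, right way up, flat on the floor of the shallow plywood tray made to its own shape and size: the slimmest tray for the motor, the small, nearly square one for the battery holder, the round one for the wheel and the largest for the case. Set the parts down gently without dropping or toppling any, and leave the screw jar and the roll of tape where they stand.

Things in the scene. Friction and masses are not known exactly. Their poses are not given: they have to be found in the camera images.
- motor_center (a point): Geared motor of a model rover, top of the stack: a slim yellow block 70 mm long (its x axis), 22 mm wide (y), 20 mm high (z), with a silver motor can towards +x and a thin white shaft stub, 8 mm high, standing up from the top 24 mm towards -x from the centre. 28 to 46 g. Point: centre of the block, 10 mm over its underside.
- battery_center (a point): Two-cell battery holder, second from the top, under the motor and roughly crosswise to it: black block with two short silver cells, 48 mm long (x), 40 mm wide (y), 20 mm high (z). 52 to 85 g. Point: its centre, 10 mm over its underside.
- wheel_center (a point): Rover wheel lying flat under the battery holder: black tyre of 65 mm outer diameter with a yellow hub, 26 mm thick (z), top and bottom flat. 36 to 59 g. Point: its centre, 13 mm over its underside.
- case_center (a point): Controller case, bottom of the stack, lying on the table: plain grey closed box 110 mm long (x), 62 mm wide (y), 30 mm high (z), flat top. 144 to 234 g. Point: its centre, 15 mm over its underside.
- motor_tray: The motor's tray: the slimmest of the rectangular shallow plywood trays, inside 90 mm (x) by 42 mm (y), outside 98 by 50 mm. Fixed to the table. Floor 2 mm thick, rim 4 mm thick and 8 mm high over the table. Origin at the centre of its underside, on the table; z up, x along its length.
- battery_tray: The battery holder's tray: the small, nearly square plywood tray, inside 68 mm (x) by 60 mm (y), outside 76 by 68 mm. Fixed to the table. Floor 2 mm thick, rim 4 mm thick and 8 mm high over the table. Origin at the centre of its underside, on the table; z up, x along its length.
- wheel_tray: The wheel's tray: the round plywood tray, 85 mm inside and 93 mm outside diameter. Fixed to the table. Floor 2 mm thick, rim 4 mm thick and 8 mm high over the table. Origin at the centre of its underside, on the table; z up.
- case_tray: The controller case's tray: the largest rectangular plywood tray, inside 130 mm (x) by 82 mm (y), outside 138 by 90 mm. Fixed to the table. Floor 2 mm thick, rim 4 mm thick and 8 mm high over the table. Origin at the centre of its underside, on the table; z up, x along its length.
- jar_center (a point): Small glass screw jar with a steel cap, standing loose on the table among the trays, 44 mm in diameter, 55 mm high; to be left alone. Point: its centre, half-way up.
- tape_center (a point): Roll of masking tape (a brown ring lying flat), loose on the table among the trays, 64 mm in diameter, 19 mm high; to be left alone. Point: its centre, half-way up.
Not all that is in view belongs to the job. Leave any red look-alike of the part that bears motor_center alone.

How it is judged:
On the way, in this order (a step that is already met when the one before it is completed fails the run):
1. the geared motor lies flat in its own tray, let go (horizontal distance between motor_center and motor_tray below 0.015 m and z of motor_center in the frame of motor_tray below 0.014 m and angle between motor_center's own z axis and vertical below 0.08 rad and contact force between motor and the fingers below 0.05 N), for 0.2 s.
2. the battery holder lies flat in its own tray, let go (horizontal distance between battery_center and battery_tray below 0.015 m and z of battery_center in the frame of battery_tray below 0.014 m and angle between battery_center's own z axis and vertical below 0.08 rad and contact force between battery and the fingers below 0.05 N), for 0.2 s.
3. the wheel lies flat in its own tray, let go (horizontal distance between wheel_center and wheel_tray below 0.015 m and z of wheel_center in the frame of wheel_tray below 0.017 m and angle between wheel_center's own z axis and vertical below 0.08 rad and contact force between wheel and the fingers below 0.05 N), for 0.2 s.
4. the controller case lies flat in its own tray, let go (horizontal distance between case_center and case_tray below 0.015 m and z of case_center in the frame of case_tray below 0.019 m and angle between case_center's own z axis and vertical below 0.08 rad and contact force between case and the fingers below 0.05 N), for 0.2 s.
At the end, for the whole second after the job is handed in: Motor, battery holder, wheel and case each lie released and at rest in their own trays: centre within 15 mm of the tray's centre, within 2 mm of resting on the tray's floor, tilted less than 0.08 rad (all of step 1 and all of step 2 and all of step 3 and all of step 4 and linear speed of each of motor, battery, wheel, case below 0.02 m/s and angular speed of each of motor, battery, wheel, case below 0.2 rad/s); the robot touches nothing.
It fails at once if a part of the stack is dropped from a height, thrown or knocked off the stack ((linear speed of motor above 0.7 m/s and contact force between motor and the fingers below 0.01 N) or (linear speed of battery above 0.7 m/s and contact force between battery and the fingers below 0.01 N) or (linear speed of wheel above 0.7 m/s and contact force between wheel and the fingers below 0.01 N) or (linear speed of case above 0.7 m/s and contact force between case and the fingers below 0.01 N)).
It fails at once if the screw jar is moved by more than 20 mm (distance of jar_center from where it was at the start of the episode above 0.02 m).
It fails at once if the tape roll is moved by more than 20 mm (distance of tape_center from where it was at the start of the episode above 0.02 m).
It also fails if it takes over 109 s, if anything falls off the work surface, if the arm or the gripper's body presses on something with over 40 N, if the wrist force passes 120 N, or if a joint passes its speed limit or range.

## Robot

A 6-joint arm with a two-finger parallel gripper is mounted at the origin on the work surface. World frame = base frame: x ahead of the robot, y to its left, z up, the work surface at z = 0. Lengths are in m, angles in rad, forces in N, time in s.
With the tool pointing down it reaches from about 0.275 to 0.725 m from the base axis. Payload 5.6 kg.
Tool frame: the origin (TCP) lies at the very end of the fingers, on their centre line; the grasp point (between the pads) lies 19 mm behind it; z points along the fingers, y is the line along which they close (so a half turn about z gives the same grasp; the last joint's range is limited). The gripper opens to 85 mm and grips with 20 to 120 N. Pads are 22 mm wide; open, the fingers measure 114 mm over their backs; the gripper's body (76 mm by 85 mm) begins 54 mm behind the grasp point. The pads swing forward as they close: fully open they stand 13 mm farther back than shut.
Start: joints at [1.509, 0.255, 0.108, 0, -1.424, -0.285], TCP at [0.187, 0.517, 0.231] pointing down, gripper open.
Joint ranges: [-2.95, 2.95], [-1.21, 1.97], [-1.09, 1.5], [-2.87, 1.71], [-2.94, -0.07], [-3.05, 3.05]. Speed limits (rad/s): [2.57, 2.57, 3.14, 3.14, 3.14, 3.14].

## Interface

Orientations are given as [roll, pitch, yaw] about the fixed x, y, z axes, in that order (R = Rz(yaw) Ry(pitch) Rx(roll)).
In Python, from bench import arm gives the robot as it stands.
- The arm moves only by the tool jog_arm, never from a script. Its argument "moves" is a list of rows, each an object of numbers: "tx", "ty", "tz": the shift along the tool's x, y, z in mm; "ax", "ay", "az": the turn, a rotation vector about the tool's x, y, z in rad; "claw": the closure, from 0 (fully open) to 1 (shut). A call has 1 to 5 rows; each row shifts and turns the commanded pose from where the row before left it, along the tool's axes as they then stand; what a row does not reach is not made up. A row lasts 1/8 s, in which the tool goes at most 62.5 mm and 10.7 degrees, less where a joint would pass 70% of its speed; a pose out of reach is approached as far as the arm can. A call with a gripper value outside its range is refused whole. The fingers move at their own pace and stop on an object; "squeeze" is the grip in N (left out, the last holds). Time passes only in rows, so rows that do not move let the fingers close. It gives the time, the measured TCP pose, the force, the opening and the grip force at its end, in the units of the state.
- arm.read_state(): the state, without advancing time (a new reading comes with each control period).
- arm.get_image(name): name is "side" or "top"; returns a dict with "image" (480x640x3 uint8, red, green, blue), "camera_matrix" (3x3 intrinsics, pixels), "R" (3x3) and "t" (3): a world point X has camera coordinates R X + t. Camera axes: x right, y down, z forward; pixel columns grow to the right and rows downward; lengths in m; the calibration is good to about 2 mm. A picture is of the moment at which its call begins. There is no depth.
- arm.close_job(): hands the job in; it is judged then, once.
The state is a dict: "time": time; "joint_positions": joint angles; "dq": joint speeds; "joint_efforts": joint torques, N m; "ee_pos": TCP position; "ee_rot": TCP orientation; "contact_force": force on the tool from outside, world axes, zero at the start; "moment": the same for the moment, N m; "finger_gap": finger opening in m; "grip_force": force on a finger pad.
Only numpy, scipy, OpenCV 4.12 (cv2) and the standard library are available. Lean on these libraries where they do the work, as an engineer would, in place of code of your own. Each camera call takes 0.05 s, during which the arm holds its last target. There are 200 camera calls.

## Working session

There is one attempt and no reset: what is moved stays moved. The work goes in short steps, Python scripts to look and compute and a tool call to move; the robot and the scene stay as the last step left them, time stands still between calls to the robot, and variables do not carry over. Pictures are saved under pics/ and viewed, at most 15 in all, crops included, and the job is handed in when it is done.

Besides the shell and the picture viewer there is one more tool, called after ">>>" by a JSON object that holds its "name" and its "arguments". jog_arm: Moves the arm, as the interface text tells. Its arguments: {"type":"object","properties":{"moves":{"type":"array"},"squeeze":{"type":"number"}},"required":["moves"]}

```bash
mkdir -p pics; ls; python3 - <<'E'
from bench import arm
import cv2,pickle
d={}
for n in("top","side"):
    r=arm.get_image(n); d[n]=r; cv2.imwrite(f"pics/{n}0.png",r["image"][:,:,::-1])
    print(n,r["camera_matrix"].tolist(),r["R"].tolist(),r["t"].tolist())
pickle.dump(d,open("im0.pkl","wb"))
s=arm.read_state();print(s)
E
```

```text
pics
top [[435.87355396408094, 0.0, 316.815145539203], [0.0, 435.87355396408094, 234.90556942083737], [0.0, 0.0, 1.0]] [[-0.016543448890882023, -0.9996769282966032, -0.019296459008406736], [-0.9877938422888615, 0.019330277142751047, -0.1545628206322355], [0.15488589165899827, 0.01650392126292364, -0.9877945035015857]] [0.01614874917576663, 0.48817886513212466, 0.8887747673968189]
side [[448.43516538198145, 0.0, 319.9329653654714], [0.0, 448.43516538198145, 243.496224301919], [0.0, 0.0, 1.0]] [[0.9362673277166115, -0.35081215726503473, -0.018284456936073962], [-0.19655024462106863, -0.48000333465318595, -0.8549647946326325], [0.29115544368909324, 0.8040694180460252, -0.5183636547572882]] [-0.42273719441255864, 0.15846565846727623, 0.692114778358854]
{'time': 0.1, 'joint_positions': array([ 1.50862539e+00,  2.55700594e-01,  1.07120578e-01, -3.93868849e-04,
       -1.42390421e+00, -2.84619827e-01]), 'dq': array([ 0.0001101 , -0.00146643,  0.00348949,  0.00230648, -0.00078024,
        0.0007826 ]), 'joint_efforts': array([-2.30863479e-03, -3.87605023e+01,  2.38473827e+01,  5.37789166e+00,
       -3.82406870e-03,  1.01437813e-06]), 'ee_pos': array([0.1867325 , 0.51685777, 0.23047853]), 'ee_rot': array([ 3.13986327e+00, -1.00094601e-04, -3.46848650e-01]), 'contact_force': array([-1.0251567 , -0.08038826,  0.40139791]), 'moment': array([0.04843848, 0.00131102, 0.04982501]), 'grip_force': 0.0, 'finger_gap': 0.08554979467907348}
```

View pics/top0.png

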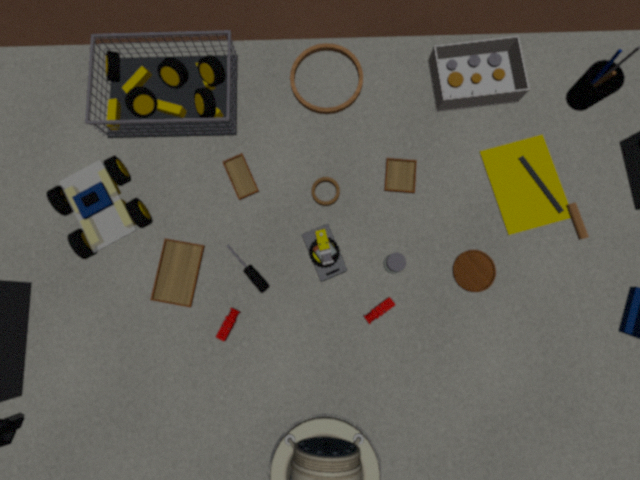

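View pics/side0.png

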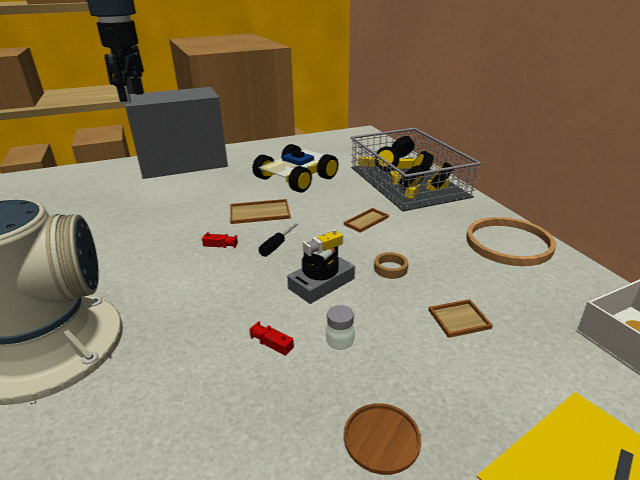

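Overview (top picture): stack at (322,252), case tray (178,272), motor tray (241,176), battery tray (400,175), round tray (474,270), jar (395,263), tape (325,191). Yellow look-alikes of the motor are the blocks in the basket (135,80), (170,107), and red ones lie at (228,324) and (380,310). The motor I want is the yellow block on top of the stack at about (322,240). I'll check it in a close crop.

```bash
python3 - <<'E'
import pickle,cv2,numpy as np
d=pickle.load(open("im0.pkl","rb"))
t=d["top"]["image"][:,:,::-1];s=d["side"]["image"][:,:,::-1]
g=lambda im:np.clip((im/255.)**.7*255,0,255).astype(np.uint8)
a=cv2.resize(g(t[217:287,290:360]),(560,560),interpolation=cv2.INTER_CUBIC)
for i in range(0,70,10):
    cv2.putText(a,str(290+i),(i*8,10),0,.35,(0,0,255),1);cv2.putText(a,str(217+i),(0,i*8+10),0,.35,(0,255,0),1);cv2.line(a,(i*8,0),(i*8,6),(0,0,255));cv2.line(a,(0,i*8),(6,i*8),(0,255,0))
cv2.imwrite("pics/c1.png",a)
a=cv2.resize(g(s[222:307,280:365]),(595,595),interpolation=cv2.INTER_CUBIC)
for i in range(0,85,10):
    cv2.putText(a,str(280+i),(i*7,10),0,.35,(0,0,255),1);cv2.putText(a,str(222+i),(0,i*7+10),0,.35,(0,255,0),1);cv2.line(a,(i*7,0),(i*7,6),(0,0,255))
cv2.imwrite("pics/c2.png",a)
E
```

```text
(no output)
```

View pics/c1.png

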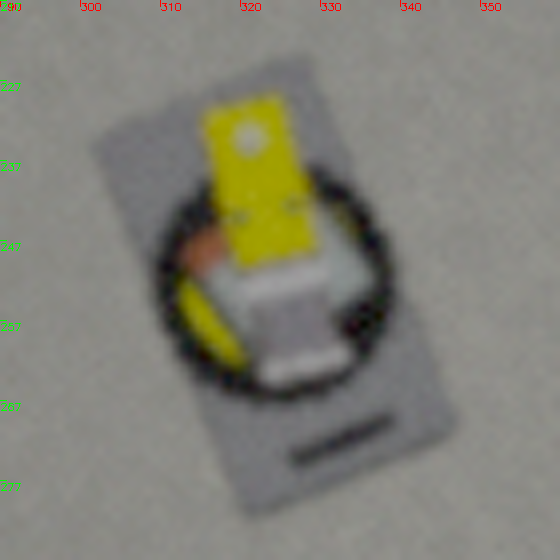

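View pics/c2.png

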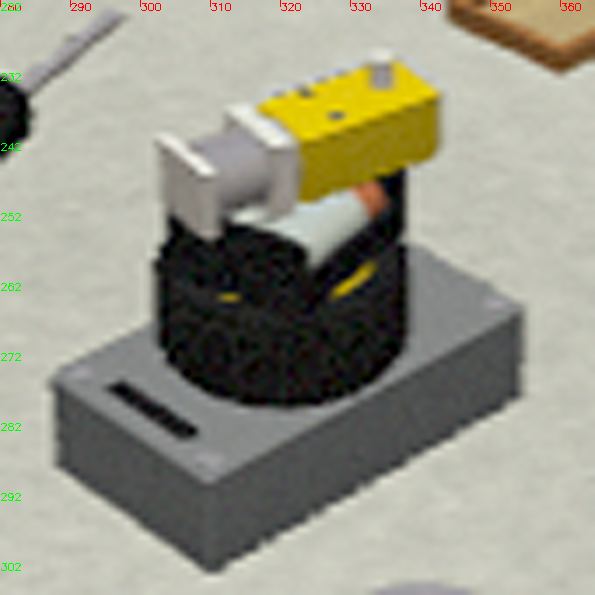

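The crops confirm it: the yellow block with the white stub at (321,234) and the silver can at (327,258) lies on the battery holder and wheel. Now the poses.

```bash
cat > h.py <<'E'
import numpy as np,cv2
def px2w(r,uv,z):
    K,R,t=map(np.array,(r["camera_matrix"],r["R"],r["t"]))
    uv=np.atleast_2d(np.array(uv,float)); d=(R.T@np.linalg.inv(K)@np.c_[uv,np.ones(len(uv))].T).T
    c=-R.T@t; return (c+d*((z-c[2])/d[:,2])[:,None])[:,:2]
def w2px(r,X):
    K,R,t=map(np.array,(r["camera_matrix"],r["R"],r["t"]))
    p=(K@(R@np.atleast_2d(X).T+t[:,None])).T; return p[:,:2]/p[:,2:]
def box(c,yaw,L,W,z):
    a=np.array([[1,1],[1,-1],[-1,-1],[-1,1]])*[L/2,W/2]; C,S=np.cos(yaw),np.sin(yaw)
    return np.c_[a@np.array([[C,S],[-S,C]])+c,np.full(4,z)]
def rect(r,uv,z):
    w=px2w(r,uv,z); (c,s,a)=cv2.minAreaRect((w*1000).astype(np.float32)); 
    if s[0]<s[1]: s=s[::-1];a+=90
    return np.round(c,1),np.round(s,1),round((a+90)%180-90,1)
def go(x,y,z,yaw):
    "mm, deg target -> tool-axis totals from measured pose"
    from bench import arm
    s=arm.read_state(); p=s["ee_pos"]*1000; q=s["ee_rot"][2]; d=np.array([x,y,z])-p
    dy=(np.radians(yaw)-q+np.pi)%(2*np.pi)-np.pi
    c,n=np.cos(q),np.sin(q)
    print("t",round(s["time"],2),"pos",p.round(1),"yaw",np.degrees(q).round(1),"| tx %.0f ty %.0f tz %.0f az %.3f"%(d[0]*c+d[1]*n,d[0]*n-d[1]*c,-d[2],-dy),"j6",s["joint_positions"][5].round(2))
E
python3 - <<'E'
import pickle;from h import *
d=pickle.load(open("im0.pkl","rb"));t=d["top"];s=d["side"]
hsv=cv2.cvtColor(t["image"],cv2.COLOR_RGB2HSV)
m=cv2.inRange(hsv,(5,70,30),(22,255,255))
for n,(u,v,w) in dict(motor=(241,176,30),batt=(400,175,28),wheel=(474,270,30),case=(178,272,45),tape=(325,191,24)).items():
    k=np.zeros_like(m);k[v-w:v+w,u-w:u+w]=m[v-w:v+w,u-w:u+w]
    c=max(cv2.findContours(k,0,cv2.CHAIN_APPROX_NONE)[0],key=cv2.contourArea)[:,0]
    print(n,rect(t,c,.006))
print("jar",px2w(t,[395,262],.055),px2w(s,[340,314],.055))
print("motor ends",px2w(t,[[320.7,229.7],[328.5,264],[316,231],[325.5,229],[329.5,248.5],[319.5,250]],.096)*1000)
print("stub",px2w(t,[321,233.5],.104)*1000,px2w(s,[334.5,229.5],.104)*1000)
print("motor side corners",px2w(s,[[342.5,235.5],[336,230.5],[316.5,239],[322.5,246]],.096)*1000)
print("case top",rect(t,[[302,235],[327.5,224],[346.5,271],[321.5,281]],.03))
print("case side",rect(s,[[287,276.5],[310,291],[354.5,266],[339,257]],.03))
print("wheel c",px2w(t,[324.3,252],.056)*1000)
E
```

```text
motor (array([631.3, 178.7]), array([99.2, 49.8]), 23.4)
batt (array([ 625.6, -181. ]), array([77. , 68.4]), -5.6)
wheel (array([ 409.4, -330.1]), array([90.9, 88.5]), 88.9)
case (array([417.2, 314.2]), array([137.4,  91.8]), -11.0)
tape (array([592.5, -13.1]), array([64.4, 60.4]), -1.2)
jar [[ 0.42610439 -0.15307523]] [[ 0.4249142  -0.15807245]]
motor ends [[489.67524899  -1.55717049]
 [420.84499059 -15.69552093]
 [487.23145797   7.86450759]
 [490.90185114 -11.15936046]
 [451.56441931 -18.3122407 ]
 [448.94720298   1.55069858]]
stub [[480.70660281  -2.07268205]] [[480.07038455  -1.15825246]]
motor side corners [[490.2311941  -12.81360644]
 [486.48917256   7.64324716]
 [444.54418268  -6.88213242]
 [445.91265338 -32.12963066]]
case top (array([451.6,  -7.2]), array([108.7,  59.7]), 20.7)
case side (array([451. , -10.4]), array([109.6,  59.4]), 21.9)
wheel c [[449.4448669   -7.87513735]]
```

>>> {"name": "jog_arm", "arguments": {"moves": [{"az": -0.18},{"az": -0.18},{"az": -0.19},{"tx": 16,"ty": 57},{"tx": 16,"ty": 57}], "squeeze": 25}}

```text
$.moves[0]: bad value
```

>>> {"name": "jog_arm", "arguments": {"moves": [{"tx": 16,"ty": 57},{"tx": 16,"ty": 57},{"tx": 16,"ty": 57},{"tx": 16,"ty": 57},{"tx": 16,"ty": 57}]}}

```text
$.moves[0]: bad value
```

```bash
python3 -c "
from h import *
go(460,-7.6,140,11.6)"
```

```text
t 0.1 pos [186.7 516.9 230.5] yaw -19.9 | tx 435 ty 400 tz 90 az -0.549 j6 -0.28
```

>>> {"name": "jog_arm", "arguments": {"moves": [{"tx": 0,"ty": 0,"tz": 0,"ax": 0,"ay": 0,"az": -0.18,"claw": 0},{"tx": 0,"ty": 0,"tz": 0,"ax": 0,"ay": 0,"az": -0.18,"claw": 0},{"tx": 0,"ty": 0,"tz": 0,"ax": 0,"ay": 0,"az": -0.19,"claw": 0},{"tx": 16,"ty": 57,"tz": 0,"ax": 0,"ay": 0,"az": 0,"claw": 0},{"tx": 16,"ty": 57,"tz": 0,"ax": 0,"ay": 0,"az": 0,"claw": 0}], "squeeze": 25}}

```text
time: 0.72
ee_pos: [0.2412, 0.4106, 0.2305]
ee_rot: [3.14, 0.001, 0.202]
contact_force: [1.4, 0.2, -0.1]
finger_gap: 0.0853
grip_force: 0.0
```

>>> {"name": "jog_arm", "arguments": {"moves": [{"tx": 16,"ty": 57,"tz": 0,"ax": 0,"ay": 0,"az": 0,"claw": 0},{"tx": 16,"ty": 57,"tz": 0,"ax": 0,"ay": 0,"az": 0,"claw": 0},{"tx": 16,"ty": 57,"tz": 0,"ax": 0,"ay": 0,"az": 0,"claw": 0},{"tx": 16,"ty": 57,"tz": 0,"ax": 0,"ay": 0,"az": 0,"claw": 0},{"tx": 16,"ty": 57,"tz": 0,"ax": 0,"ay": 0,"az": 0,"claw": 0}]}}

```text
time: 1.35
ee_pos: [0.3764, 0.1467, 0.2312]
ee_rot: [-3.141, 0.0, 0.201]
contact_force: [1.2, 0.3, 0.1]
finger_gap: 0.0854
grip_force: 0.0
```

>>> {"name": "jog_arm", "arguments": {"moves": [{"tx": 16,"ty": 57,"tz": 0,"ax": 0,"ay": 0,"az": 0,"claw": 0},{"tx": 16,"ty": 57,"tz": 0,"ax": 0,"ay": 0,"az": 0,"claw": 0},{"tx": 16,"ty": 57,"tz": 20,"ax": 0,"ay": 0,"az": 0,"claw": 0},{"tx": 0,"ty": 0,"tz": 50,"ax": 0,"ay": 0,"az": 0,"claw": 0},{"tx": 0,"ty": 0,"tz": 0,"ax": 0,"ay": 0,"az": 0,"claw": 0}]}}

```text
time: 1.98
ee_pos: [0.4543, -0.0107, 0.1579]
ee_rot: [-3.141, 0.009, 0.199]
contact_force: [-0.4, -0.2, 1.3]
finger_gap: 0.0856
grip_force: 0.0
```

```bash
python3 -c "
from h import *
go(460,-7.6,82,11.6)"
```

```text
t 1.98 pos [454.3 -10.7 157.9] yaw 11.4 | tx 6 ty -2 tz 76 az -0.004 j6 1.45
```

>>> {"name": "jog_arm", "arguments": {"moves": [{"tx": 5,"ty": -2,"tz": 38,"ax": 0,"ay": 0,"az": 0,"claw": 0},{"tx": 0,"ty": 0,"tz": 38,"ax": 0,"ay": 0,"az": 0,"claw": 0},{"tx": 0,"ty": 0,"tz": 0,"ax": 0,"ay": 0,"az": 0,"claw": 0.4},{"tx": 0,"ty": 0,"tz": 0,"ax": 0,"ay": 0,"az": 0,"claw": 0.4},{"tx": 0,"ty": 0,"tz": 0,"ax": 0,"ay": 0,"az": 0,"claw": 0.4}]}}

```text
time: 2.6
ee_pos: [0.4633, -0.0059, 0.0875]
ee_rot: [3.142, -0.004, 0.202]
contact_force: [-0.2, 0.4, -0.3]
finger_gap: 0.0515
grip_force: 0.0
```

```bash
cat > snap.py <<'E'
import sys;from bench import arm;from h import *
# snap.py out cam u0 v0 u1 v1 scale
o,c,*a=sys.argv[1:];u0,v0,u1,v1,k=map(int,a)
r=arm.get_image(c);im=r["image"][v0:v1,u0:u1,::-1]
im=cv2.resize(((im/255.)**.6*255).astype(np.uint8),None,fx=k,fy=k,interpolation=cv2.INTER_CUBIC)
for i in range(0,u1-u0,10):cv2.putText(im,str(u0+i),(i*k,10),0,.35,(0,0,255),1);cv2.line(im,(i*k,0),(i*k,6),(0,0,255))
for i in range(0,v1-v0,10):cv2.putText(im,str(v0+i),(0,i*k+10),0,.35,(0,255,0),1);cv2.line(im,(0,i*k),(6,i*k),(0,255,0))
cv2.imwrite("pics/"+o,im);import pickle;pickle.dump(r,open("last.pkl","wb"))
E
python3 snap.py m1.png side 270 170 380 280 5; python3 -c "
from h import *
go(460,-7.6,82,11.6)"
```

```text
t 2.65 pos [463.   -6.   87.1] yaw 11.5 | tx -3 ty 1 tz 5 az -0.001 j6 1.44
```

View pics/m1.png

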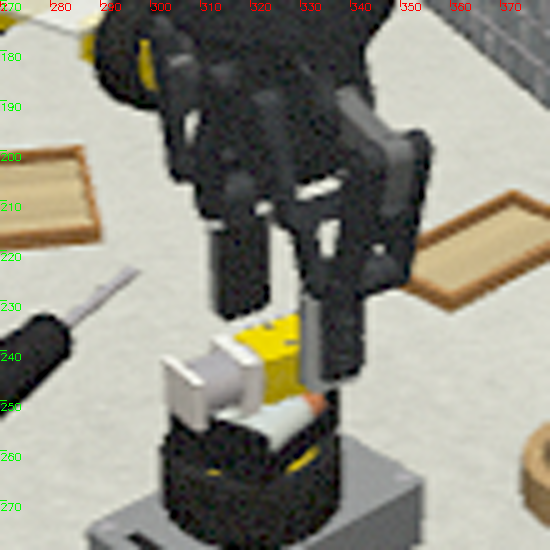

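The fingers straddle the yellow part, near fingertip at about (333,247), around the block's lower edge. I'll go 5 mm lower and close.

>>> {"name": "jog_arm", "arguments": {"moves": [{"tx": -3,"ty": 1,"tz": 5,"ax": 0,"ay": 0,"az": 0,"claw": 0.4},{"tx": 0,"ty": 0,"tz": 0,"ax": 0,"ay": 0,"az": 0,"claw": 1},{"tx": 0,"ty": 0,"tz": 0,"ax": 0,"ay": 0,"az": 0,"claw": 1},{"tx": 0,"ty": 0,"tz": 0,"ax": 0,"ay": 0,"az": 0,"claw": 1},{"tx": 0,"ty": 0,"tz": 0,"ax": 0,"ay": 0,"az": 0,"claw": 1}]}}

```text
time: 3.28
ee_pos: [0.4592, -0.0081, 0.0804]
ee_rot: [3.141, -0.0, 0.201]
contact_force: [-0.4, -0.1, 1.5]
finger_gap: 0.0213
grip_force: 27.8
```

>>> {"name": "jog_arm", "arguments": {"moves": [{"tx": 0,"ty": 0,"tz": 0,"ax": 0,"ay": 0,"az": 0,"claw": 1},{"tx": 0,"ty": 0,"tz": 0,"ax": 0,"ay": 0,"az": 0,"claw": 1},{"tx": 0,"ty": 0,"tz": -5,"ax": 0,"ay": 0,"az": 0,"claw": 1},{"tx": 0,"ty": 0,"tz": -20,"ax": 0,"ay": 0,"az": 0,"claw": 1},{"tx": 0,"ty": 0,"tz": -30,"ax": 0,"ay": 0,"az": 0,"claw": 1}]}}

```text
time: 3.9
ee_pos: [0.4583, -0.0081, 0.1353]
ee_rot: [-3.142, 0.002, 0.201]
contact_force: [0.9, 0.3, 0.6]
finger_gap: 0.0215
grip_force: 27.6
```

```bash
python3 snap.py m2.png side 260 150 390 290 4; python3 -c "
from h import *
go(636,180.7,100,23.4)"
```

```text
t 3.95 pos [461.1  -8.1 140.1] yaw 11.6 | tx 209 ty -150 tz 40 az -0.207 j6 1.45
```

View pics/m2.png

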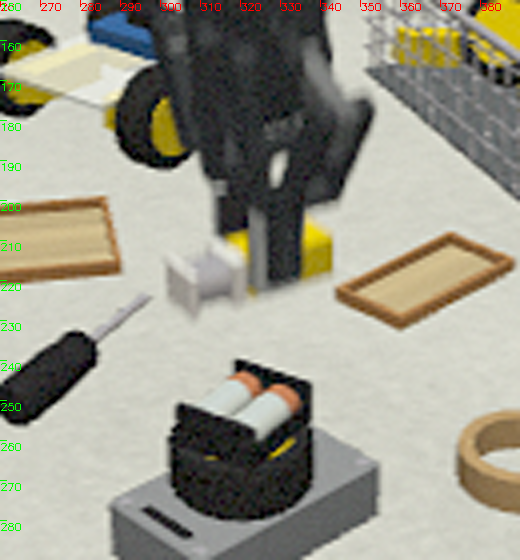

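The motor is held level, about (250,213), and the stack below is undisturbed. On to the tray.

>>> {"name": "jog_arm", "arguments": {"moves": [{"tx": 42,"ty": -30,"tz": 0,"ax": 0,"ay": 0,"az": 0,"claw": 1},{"tx": 42,"ty": -30,"tz": 0,"ax": 0,"ay": 0,"az": 0,"claw": 1},{"tx": 42,"ty": -30,"tz": 0,"ax": 0,"ay": 0,"az": 0,"claw": 1},{"tx": 42,"ty": -30,"tz": 0,"ax": 0,"ay": 0,"az": 0,"claw": 1},{"tx": 41,"ty": -30,"tz": 0,"ax": 0,"ay": 0,"az": 0,"claw": 1}]}}

```text
time: 4.58
ee_pos: [0.6349, 0.1819, 0.1351]
ee_rot: [-3.142, 0.0, 0.201]
contact_force: [0.6, -0.0, -0.2]
finger_gap: 0.0217
grip_force: 27.6
```

>>> {"name": "jog_arm", "arguments": {"moves": [{"tx": 0,"ty": 0,"tz": 10,"ax": 0,"ay": 0,"az": -0.1,"claw": 1},{"tx": 0,"ty": 0,"tz": 30,"ax": 0,"ay": 0,"az": -0.107,"claw": 1},{"tx": 0,"ty": 0,"tz": 30,"ax": 0,"ay": 0,"az": 0,"claw": 1},{"tx": 0,"ty": 0,"tz": 20,"ax": 0,"ay": 0,"az": 0,"claw": 1},{"tx": 0,"ty": 0,"tz": 0,"ax": 0,"ay": 0,"az": 0,"claw": 1}]}}

```text
time: 5.2
ee_pos: [0.6327, 0.1801, 0.0432]
ee_rot: [-3.142, 0.004, 0.407]
contact_force: [0.6, -0.4, 0.3]
finger_gap: 0.0213
grip_force: 27.7
```

```bash
python3 snap.py m3.png side 310 140 420 260 5; python3 -c "
from h import *
go(635.2,180.4,7,23.4)"
```

```text
t 5.25 pos [633.8 180.5  44.9] yaw 23.4 | tx 1 ty 1 tz 38 az -0.001 j6 1.46
```

View pics/m3.png

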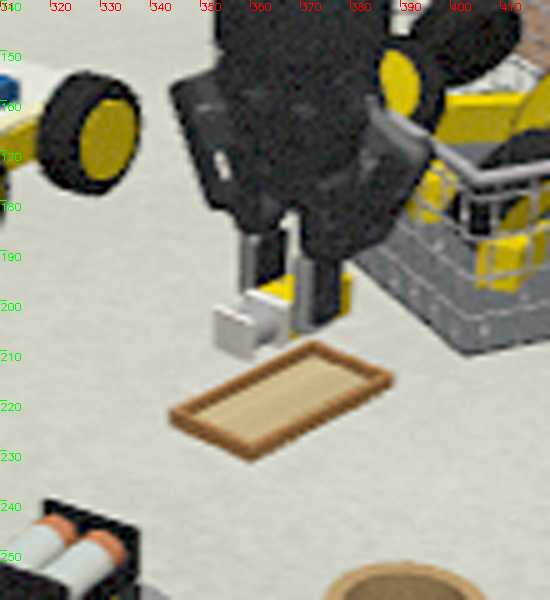

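The motor is over its tray and aligned with it (tray spans (345,222) to (388,214)). Lowering.

>>> {"name": "jog_arm", "arguments": {"moves": [{"tx": 1,"ty": 1,"tz": 18,"ax": 0,"ay": 0,"az": 0,"claw": 1},{"tx": 0,"ty": 0,"tz": 11,"ax": 0,"ay": 0,"az": 0,"claw": 1},{"tx": 0,"ty": 0,"tz": 4,"ax": 0,"ay": 0,"az": 0,"claw": 1},{"tx": 0,"ty": 0,"tz": 0,"ax": 0,"ay": 0,"az": 0,"claw": 1},{"tx": 0,"ty": 0,"tz": 0,"ax": 0,"ay": 0,"az": 0,"claw": 1}]}}

```text
time: 5.88
ee_pos: [0.6357, 0.1803, 0.0128]
ee_rot: [3.141, -0.001, 0.408]
contact_force: [0.7, 1.1, 0.7]
finger_gap: 0.0212
grip_force: 27.6
```

>>> {"name": "jog_arm", "arguments": {"moves": [{"tx": 0,"ty": 0,"tz": 2,"ax": 0,"ay": 0,"az": 0,"claw": 1},{"tx": 0,"ty": 0,"tz": 0,"ax": 0,"ay": 0,"az": 0,"claw": 1},{"tx": 0,"ty": 0,"tz": 2,"ax": 0,"ay": 0,"az": 0,"claw": 1},{"tx": 0,"ty": 0,"tz": 0,"ax": 0,"ay": 0,"az": 0,"claw": 1},{"tx": 0,"ty": 0,"tz": 0,"ax": 0,"ay": 0,"az": 0,"claw": 1}]}}

```text
time: 6.5
ee_pos: [0.6353, 0.1801, 0.0082]
ee_rot: [3.142, 0.0, 0.408]
contact_force: [-0.1, 0.1, -0.0]
finger_gap: 0.0213
grip_force: 27.6
```

>>> {"name": "jog_arm", "arguments": {"moves": [{"tx": 0,"ty": 0,"tz": 1,"ax": 0,"ay": 0,"az": 0,"claw": 1},{"tx": 0,"ty": 0,"tz": 0,"ax": 0,"ay": 0,"az": 0,"claw": 1},{"tx": 0,"ty": 0,"tz": 1,"ax": 0,"ay": 0,"az": 0,"claw": 1},{"tx": 0,"ty": 0,"tz": 0,"ax": 0,"ay": 0,"az": 0,"claw": 1},{"tx": 0,"ty": 0,"tz": 0,"ax": 0,"ay": 0,"az": 0,"claw": 1}]}}

```text
time: 7.12
ee_pos: [0.6354, 0.1801, 0.0064]
ee_rot: [3.142, -0.0, 0.408]
contact_force: [-0.2, -0.2, 1.4]
finger_gap: 0.0216
grip_force: 27.8
```

>>> {"name": "jog_arm", "arguments": {"moves": [{"tx": 0,"ty": 0,"tz": 1,"ax": 0,"ay": 0,"az": 0,"claw": 1},{"tx": 0,"ty": 0,"tz": 0,"ax": 0,"ay": 0,"az": 0,"claw": 1},{"tx": 0,"ty": 0,"tz": 0,"ax": 0,"ay": 0,"az": 0,"claw": 1}]}}

```text
time: 7.5
ee_pos: [0.6354, 0.1801, 0.0064]
ee_rot: [3.141, -0.001, 0.408]
contact_force: [-2.8, -1.0, 6.3]
finger_gap: 0.0214
grip_force: 28.5
```

Contact at the expected height (6.4 mm). Releasing and rising.

>>> {"name": "jog_arm", "arguments": {"moves": [{"tx": 0,"ty": 0,"tz": -1,"ax": 0,"ay": 0,"az": 0,"claw": 0.6},{"tx": 0,"ty": 0,"tz": 0,"ax": 0,"ay": 0,"az": 0,"claw": 0.5},{"tx": 0,"ty": 0,"tz": 0,"ax": 0,"ay": 0,"az": 0,"claw": 0.5},{"tx": 0,"ty": 0,"tz": 0,"ax": 0,"ay": 0,"az": 0,"claw": 0.5},{"tx": 0,"ty": 0,"tz": -30,"ax": 0,"ay": 0,"az": 0,"claw": 0.5}]}}

```text
time: 8.12
ee_pos: [0.6332, 0.1787, 0.0333]
ee_rot: [3.141, 0.007, 0.407]
contact_force: [0.4, -0.2, 0.1]
finger_gap: 0.0428
grip_force: 0.0
```

>>> {"name": "jog_arm", "arguments": {"moves": [{"tx": 0,"ty": 0,"tz": -55,"ax": 0,"ay": 0,"az": 0,"claw": 0},{"tx": 0,"ty": 0,"tz": -55,"ax": 0,"ay": 0,"az": 0,"claw": 0},{"tx": -45,"ty": 35,"tz": 0,"ax": 0,"ay": 0,"az": 0,"claw": 0},{"tx": -45,"ty": 35,"tz": 0,"ax": 0,"ay": 0,"az": 0,"claw": 0},{"tx": 0,"ty": 0,"tz": 0,"ax": 0,"ay": 0,"az": 0,"claw": 0}]}}

```text
time: 8.75
ee_pos: [0.5787, 0.0763, 0.1471]
ee_rot: [3.14, 0.001, 0.405]
contact_force: [-0.6, 0.5, 1.3]
finger_gap: 0.0855
grip_force: 0.0
```

```bash
python3 - <<'E'
import subprocess,cv2,numpy as np
subprocess.run("python3 snap.py s1.png side 280 190 400 290 5; python3 snap.py t1.png top 220 150 350 280 5",shell=True)
E
python3 -c "
from h import *
go(450,-8,110,20)"
```

```text
t 8.85 pos [580.5  79.1 146.8] yaw 23.3 | tx -154 ty 28 tz 37 az 0.057 j6 1.57
```

View pics/t1.png

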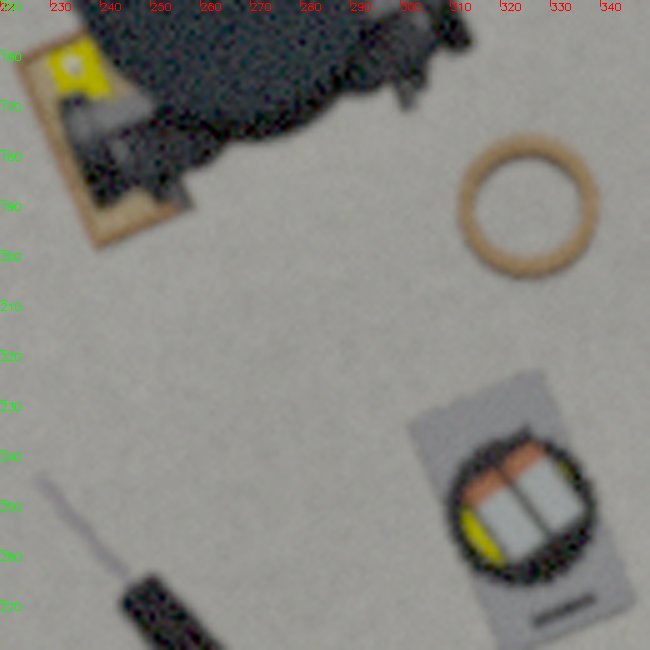

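View pics/s1.png

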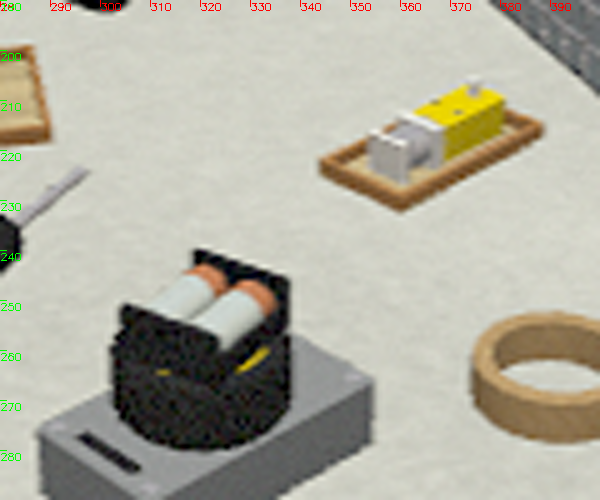

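Motor lies flat in its tray (about (370,212) in the side view). Battery holder end-plate top corners in the side view: (304,251.5), (323.5,259), (338,245.5), (318.5,239.5). Measuring it.

```bash
python3 - <<'E'
import pickle;from h import *
d=pickle.load(open("im0.pkl","rb"));t=d["top"];s=d["side"]
c=px2w(s,[[304,251.3],[323.5,258.8],[338,245.6],[318.6,239.8]],.076)*1000
print(c.round(1),np.linalg.norm(np.diff(np.r_[c,c[:1]],axis=0),axis=1).round(1),c.mean(0))
print(np.degrees(np.arctan2(*(c[3]-c[0])[::-1])),np.degrees(np.arctan2(*(c[2]-c[1])[::-1])),np.degrees(np.arctan2(*(c[0]-c[1])[::-1])),np.degrees(np.arctan2(*(c[3]-c[2])[::-1])))
q=px2w(t,[[319.5,244],[331,258]],.072)*1000;print(q,np.degrees(np.arctan2(*(q[0]-q[1])[::-1])))
g=px2w(t,[[311,248.5],[326,238.5],[337.5,253],[321.5,263]],.072)*1000;print(g.round(1),g.mean(0))
E
```

```text
[[421.6  -5.8]
 [444.2 -40.4]
 [482.8 -10.6]
 [458.3  20.9]] [41.4 48.8 39.9 45.4] [451.71687992  -8.98110041]
36.034118571009934 37.70880782780989 123.19101895367591 127.89677492219796
[[464.18636856   1.6011488 ]
 [435.075807   -21.23603321]] 38.114118969967485
[[455.3  19.1]
 [475.3 -11.9]
 [445.  -34.7]
 [425.3  -1.8]] [450.2079318   -7.30741574]
```

>>> {"name": "jog_arm", "arguments": {"moves": [{"tx": -51,"ty": 9,"tz": 0,"ax": 0,"ay": 0,"az": 0,"claw": 0},{"tx": -51,"ty": 10,"tz": 0,"ax": 0,"ay": 0,"az": 0,"claw": 0},{"tx": -51,"ty": 10,"tz": 15,"ax": 0,"ay": 0,"az": 0,"claw": 0},{"tx": 0,"ty": 0,"tz": 20,"ax": 0,"ay": 0,"az": -0.12,"claw": 0},{"tx": 0,"ty": 0,"tz": 0,"ax": 0,"ay": 0,"az": -0.12,"claw": 0}]}}

```text
time: 9.48
ee_pos: [0.4509, -0.0072, 0.1102]
ee_rot: [-3.141, 0.002, 0.652]
contact_force: [0.9, 1.1, 0.8]
finger_gap: 0.0857
grip_force: 0.0
```

>>> {"name": "jog_arm", "arguments": {"moves": [{"tx": 0,"ty": 0,"tz": 0,"ax": 0,"ay": 0,"az": 0,"claw": 0}]}}

```text
time: 9.6
ee_pos: [0.4522, -0.0067, 0.1113]
ee_rot: [3.141, 0.0, 0.648]
contact_force: [-0.6, 0.7, -0.1]
finger_gap: 0.0852
grip_force: 0.0
```

```bash
python3 -c "
from h import *
go(451.5,-8.3,61,37)"
```

```text
t 9.6 pos [452.2  -6.7 111.3] yaw 37.1 | tx -1 ty 1 tz 50 az 0.002 j6 1.88
```

>>> {"name": "jog_arm", "arguments": {"moves": [{"tx": -1,"ty": 1,"tz": 25,"ax": 0,"ay": 0,"az": 0,"claw": 0.2},{"tx": 0,"ty": 0,"tz": 25,"ax": 0,"ay": 0,"az": 0,"claw": 0.4},{"tx": 0,"ty": 0,"tz": 0,"ax": 0,"ay": 0,"az": 0,"claw": 0.4},{"tx": 0,"ty": 0,"tz": 0,"ax": 0,"ay": 0,"az": 0,"claw": 0.4},{"tx": 0,"ty": 0,"tz": 0,"ax": 0,"ay": 0,"az": 0,"claw": 0.45}]}}

```text
time: 10.22
ee_pos: [0.4523, -0.0082, 0.0624]
ee_rot: [3.141, -0.002, 0.648]
contact_force: [0.4, -0.5, -0.0]
finger_gap: 0.0474
grip_force: 0.0
```

>>> {"name": "jog_arm", "arguments": {"moves": [{"tx": 0,"ty": 0,"tz": 0,"ax": 0,"ay": 0,"az": 0,"claw": 0.5},{"tx": 0,"ty": 0,"tz": 0,"ax": 0,"ay": 0,"az": 0,"claw": 0.55},{"tx": 0,"ty": 0,"tz": 0,"ax": 0,"ay": 0,"az": 0,"claw": 1},{"tx": 0,"ty": 0,"tz": 0,"ax": 0,"ay": 0,"az": 0,"claw": 1},{"tx": 0,"ty": 0,"tz": 0,"ax": 0,"ay": 0,"az": 0,"claw": 1}]}}

```text
time: 10.85
ee_pos: [0.4519, -0.0084, 0.0621]
ee_rot: [3.141, -0.001, 0.648]
contact_force: [-1.4, 0.9, 5.5]
finger_gap: 0.0393
grip_force: 25.3
```

```bash
python3 -c "
from h import *
go(451.5,-8.3,61,37)"
```

```text
t 10.85 pos [451.9  -8.4  62.1] yaw 37.1 | tx -0 ty -0 tz 1 az 0.002 j6 1.89
```

>>> {"name": "jog_arm", "arguments": {"moves": [{"tx": 0,"ty": 0,"tz": 0,"ax": 0,"ay": 0,"az": 0,"claw": 1},{"tx": 0,"ty": 0,"tz": -5,"ax": 0,"ay": 0,"az": 0,"claw": 1},{"tx": 0,"ty": 0,"tz": -20,"ax": 0,"ay": 0,"az": 0,"claw": 1},{"tx": 0,"ty": 0,"tz": -30,"ax": 0,"ay": 0,"az": 0,"claw": 1},{"tx": 0,"ty": 0,"tz": 0,"ax": 0,"ay": 0,"az": 0,"claw": 1}], "squeeze": 35}}

```text
time: 11.48
ee_pos: [0.4527, -0.0082, 0.1183]
ee_rot: [3.14, -0.004, 0.648]
contact_force: [-0.4, -0.1, -0.1]
finger_gap: 0.0391
grip_force: 35.6
```

```bash
python3 snap.py b1.png side 260 150 390 300 4; python3 -c "
from h import *
go(625.6,-181,118,-5.6)"
```

```text
t 11.53 pos [451.6  -8.3 116.9] yaw 37.1 | tx 35 ty 243 tz -1 az 0.745 j6 1.89
```

View pics/b1.png

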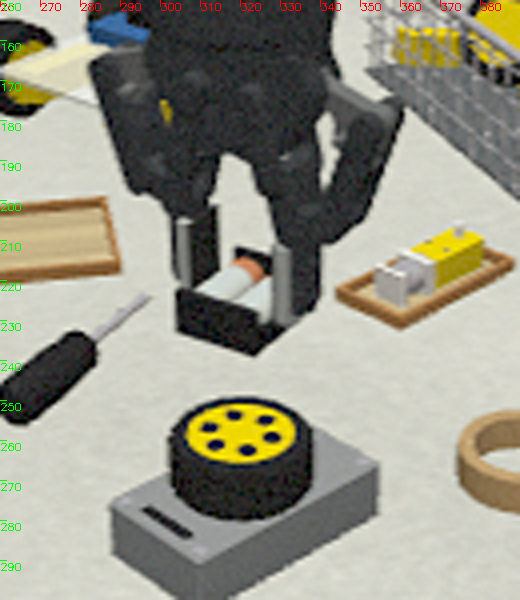

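The battery holder is held level (about (315,222)), and the wheel stands unmoved at (321,258). Carrying it over.

>>> {"name": "jog_arm", "arguments": {"moves": [{"tx": 7,"ty": 49,"tz": 0,"ax": 0,"ay": 0,"az": 0,"claw": 1},{"tx": 7,"ty": 49,"tz": 0,"ax": 0,"ay": 0,"az": 0,"claw": 1},{"tx": 7,"ty": 49,"tz": 0,"ax": 0,"ay": 0,"az": 0,"claw": 1},{"tx": 7,"ty": 48,"tz": 0,"ax": 0,"ay": 0,"az": 0,"claw": 1},{"tx": 7,"ty": 48,"tz": 0,"ax": 0,"ay": 0,"az": 0,"claw": 1}]}}

```text
time: 12.15
ee_pos: [0.6261, -0.1822, 0.1145]
ee_rot: [-3.139, 0.002, 0.647]
contact_force: [0.5, 0.8, -0.3]
finger_gap: 0.0392
grip_force: 35.7
```

>>> {"name": "jog_arm", "arguments": {"moves": [{"tx": 0,"ty": 0,"tz": 0,"ax": 0,"ay": 0,"az": 0.15,"claw": 1},{"tx": 0,"ty": 0,"tz": 10,"ax": 0,"ay": 0,"az": 0.15,"claw": 1},{"tx": 0,"ty": 0,"tz": 20,"ax": 0,"ay": 0,"az": 0.15,"claw": 1},{"tx": 0,"ty": 0,"tz": 20,"ax": 0,"ay": 0,"az": 0.15,"claw": 1},{"tx": 0,"ty": 0,"tz": 10,"ax": 0,"ay": 0,"az": 0.145,"claw": 1}]}}

```text
time: 12.78
ee_pos: [0.6241, -0.1808, 0.0531]
ee_rot: [-3.141, 0.005, -0.103]
contact_force: [-0.4, -0.3, -0.5]
finger_gap: 0.0393
grip_force: 35.7
```

>>> {"name": "jog_arm", "arguments": {"moves": [{"tx": 0,"ty": 0,"tz": 10,"ax": 0,"ay": 0,"az": 0,"claw": 1},{"tx": 0,"ty": 0,"tz": 0,"ax": 0,"ay": 0,"az": 0,"claw": 1}]}}

```text
time: 13.02
ee_pos: [0.6248, -0.181, 0.0447]
ee_rot: [-3.141, 0.003, -0.095]
contact_force: [0.3, 0.5, 0.8]
finger_gap: 0.0386
grip_force: 35.7
```

```bash
python3 -c "
from h import *
go(625.6,-181,10,-5.6)"
```

```text
t 13.03 pos [ 624.8 -181.    44.7] yaw -5.4 | tx 1 ty -0 tz 35 az 0.003 j6 1.52
```

>>> {"name": "jog_arm", "arguments": {"moves": [{"tx": 1,"ty": 0,"tz": 18,"ax": 0,"ay": 0,"az": 0,"claw": 1},{"tx": 0,"ty": 0,"tz": 12,"ax": 0,"ay": 0,"az": 0,"claw": 1},{"tx": 0,"ty": 0,"tz": 3,"ax": 0,"ay": 0,"az": 0,"claw": 1},{"tx": 0,"ty": 0,"tz": 0,"ax": 0,"ay": 0,"az": 0,"claw": 1},{"tx": 0,"ty": 0,"tz": 0,"ax": 0,"ay": 0,"az": 0,"claw": 1}]}}

```text
time: 13.65
ee_pos: [0.6273, -0.1814, 0.0139]
ee_rot: [3.141, -0.001, -0.097]
contact_force: [-0.1, -0.2, -1.4]
finger_gap: 0.0391
grip_force: 35.8
```

>>> {"name": "jog_arm", "arguments": {"moves": [{"tx": 0,"ty": 0,"tz": 1.5,"ax": 0,"ay": 0,"az": 0,"claw": 1},{"tx": 0,"ty": 0,"tz": 0,"ax": 0,"ay": 0,"az": 0,"claw": 1},{"tx": 0,"ty": 0,"tz": 1,"ax": 0,"ay": 0,"az": 0,"claw": 1},{"tx": 0,"ty": 0,"tz": 0,"ax": 0,"ay": 0,"az": 0,"claw": 1},{"tx": 0,"ty": 0,"tz": 0,"ax": 0,"ay": 0,"az": 0,"claw": 1}]}}

```text
time: 14.28
ee_pos: [0.6268, -0.1813, 0.0108]
ee_rot: [3.142, 0.0, -0.097]
contact_force: [0.2, -0.6, -0.5]
finger_gap: 0.0391
grip_force: 35.8
```

>>> {"name": "jog_arm", "arguments": {"moves": [{"tx": 0,"ty": 0,"tz": 1,"ax": 0,"ay": 0,"az": 0,"claw": 1},{"tx": 0,"ty": 0,"tz": 0,"ax": 0,"ay": 0,"az": 0,"claw": 1},{"tx": 0,"ty": 0,"tz": 1,"ax": 0,"ay": 0,"az": 0,"claw": 1},{"tx": 0,"ty": 0,"tz": 0,"ax": 0,"ay": 0,"az": 0,"claw": 1},{"tx": 0,"ty": 0,"tz": 0,"ax": 0,"ay": 0,"az": 0,"claw": 1}]}}

```text
time: 14.9
ee_pos: [0.6268, -0.1813, 0.0088]
ee_rot: [3.142, -0.0, -0.097]
contact_force: [-0.0, 0.4, -0.5]
finger_gap: 0.0387
grip_force: 35.8
```

>>> {"name": "jog_arm", "arguments": {"moves": [{"tx": 0,"ty": 0,"tz": 1,"ax": 0,"ay": 0,"az": 0,"claw": 1},{"tx": 0,"ty": 0,"tz": 0,"ax": 0,"ay": 0,"az": 0,"claw": 1},{"tx": 0,"ty": 0,"tz": 0,"ax": 0,"ay": 0,"az": 0,"claw": 1}]}}

```text
time: 15.28
ee_pos: [0.6269, -0.1813, 0.0082]
ee_rot: [3.141, -0.0, -0.097]
contact_force: [-1.4, 1.9, 3.9]
finger_gap: 0.0392
grip_force: 36.3
```

Contact at 8.2 mm as expected. Releasing.

>>> {"name": "jog_arm", "arguments": {"moves": [{"tx": 0,"ty": 0,"tz": -1,"ax": 0,"ay": 0,"az": 0,"claw": 0.4},{"tx": 0,"ty": 0,"tz": 0,"ax": 0,"ay": 0,"az": 0,"claw": 0.25},{"tx": 0,"ty": 0,"tz": 0,"ax": 0,"ay": 0,"az": 0,"claw": 0.25},{"tx": 0,"ty": 0,"tz": 0,"ax": 0,"ay": 0,"az": 0,"claw": 0.25},{"tx": 0,"ty": 0,"tz": -30,"ax": 0,"ay": 0,"az": 0,"claw": 0.25}]}}

```text
time: 15.9
ee_pos: [0.6247, -0.1809, 0.0363]
ee_rot: [-3.141, 0.006, -0.098]
contact_force: [0.7, -0.9, 0.5]
finger_gap: 0.0636
grip_force: 0.0
```

>>> {"name": "jog_arm", "arguments": {"moves": [{"tx": 0,"ty": 0,"tz": -55,"ax": 0,"ay": 0,"az": 0,"claw": 0},{"tx": 0,"ty": 0,"tz": -45,"ax": 0,"ay": 0,"az": 0,"claw": 0},{"tx": -40,"ty": -40,"tz": 0,"ax": 0,"ay": 0,"az": 0,"claw": 0},{"tx": -40,"ty": -40,"tz": 0,"ax": 0,"ay": 0,"az": 0,"claw": 0},{"tx": 0,"ty": 0,"tz": 0,"ax": 0,"ay": 0,"az": 0,"claw": 0}]}}

```text
time: 16.52
ee_pos: [0.5526, -0.0917, 0.1392]
ee_rot: [-3.141, 0.001, -0.094]
contact_force: [0.9, 0.3, -0.0]
finger_gap: 0.0855
grip_force: 0.0
```

```bash
python3 snap.py s2.png side 270 220 500 350 3; python3 - <<'E'
import pickle;from h import *
s=pickle.load(open("last.pkl","rb"))
hsv=cv2.cvtColor(s["image"],cv2.COLOR_RGB2HSV);m=cv2.inRange(hsv,(22,150,60),(34,255,255))
k=np.zeros_like(m);k[243:275,295:345]=m[243:275,295:345]
c=cv2.findContours(k,0,1)[0];c=max(c,key=cv2.contourArea);e=cv2.fitEllipse(c[:,0]);print(e,px2w(s,[e[0]],.056)*1000,px2w(s,[e[0]],.055)*1000)
go(450,-8,35,0)
E
```

```text
((319.7002868652344, 257.8814697265625), (14.118413925170898, 27.19298553466797), 89.3399658203125) [[449.73975547  -6.48550495]] [[450.26077925  -5.04013689]]
t 16.57 pos [554.2 -92.9 139.4] yaw -5.4 | tx -112 ty -75 tz 104 az -0.095 j6 1.36
```

View pics/s2.png

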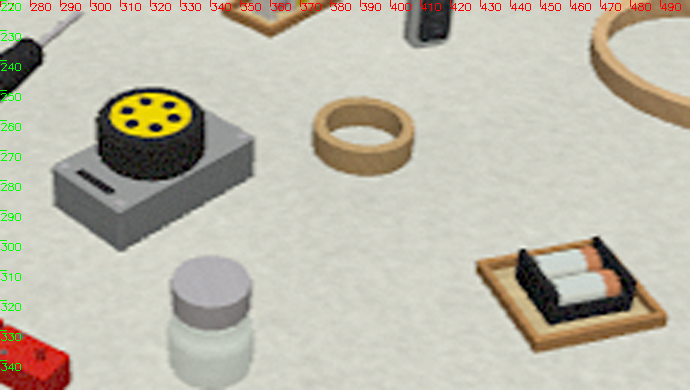

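Battery holder lies flat in its tray (about (460,312)). The wheel centre is at (449.7,-7.2) mm, and top and side views agree.

>>> {"name": "jog_arm", "arguments": {"moves": [{"tx": -40,"ty": -27,"tz": 0,"ax": 0,"ay": 0,"az": 0,"claw": 0},{"tx": -40,"ty": -27,"tz": 0,"ax": 0,"ay": 0,"az": 0,"claw": 0},{"tx": -32,"ty": -22,"tz": 10,"ax": 0,"ay": 0,"az": 0,"claw": 0},{"tx": 0,"ty": 0,"tz": 20,"ax": 0,"ay": 0,"az": -0.155,"claw": 0},{"tx": 0,"ty": 0,"tz": 10,"ax": 0,"ay": 0,"az": -0.155,"claw": 0}]}}

```text
time: 17.2
ee_pos: [0.4512, -0.0075, 0.0983]
ee_rot: [3.142, 0.0, 0.218]
contact_force: [-0.4, -0.5, 0.2]
finger_gap: 0.0855
grip_force: 0.0
```

>>> {"name": "jog_arm", "arguments": {"moves": [{"tx": 0,"ty": 0,"tz": 0,"ax": 0,"ay": 0,"az": -0.15,"claw": 0},{"tx": 0,"ty": 0,"tz": 0,"ax": 0,"ay": 0,"az": 0,"claw": 0},{"tx": 0,"ty": 0,"tz": 0,"ax": 0,"ay": 0,"az": 0,"claw": 0}]}}

```text
time: 17.58
ee_pos: [0.4515, -0.0076, 0.0989]
ee_rot: [3.141, -0.0, 0.359]
contact_force: [-0.5, 1.1, -0.3]
finger_gap: 0.0854
grip_force: 0.0
```

```bash
python3 -c "
from h import *
go(449.7,-7.2,33,21)"
```

```text
t 17.57 pos [451.5  -7.6  98.9] yaw 20.6 | tx -2 ty -1 tz 66 az -0.007 j6 1.6
```

>>> {"name": "jog_arm", "arguments": {"moves": [{"tx": -2,"ty": -1,"tz": 26,"ax": 0,"ay": 0,"az": 0,"claw": 0},{"tx": 0,"ty": 0,"tz": 25,"ax": 0,"ay": 0,"az": 0,"claw": 0},{"tx": 0,"ty": 0,"tz": 15,"ax": 0,"ay": 0,"az": 0,"claw": 0},{"tx": 0,"ty": 0,"tz": 0,"ax": 0,"ay": 0,"az": 0,"claw": 0.1},{"tx": 0,"ty": 0,"tz": 0,"ax": 0,"ay": 0,"az": 0,"claw": 0.15}], "squeeze": 25}}

```text
time: 18.2
ee_pos: [0.4494, -0.0071, 0.0335]
ee_rot: [3.141, -0.001, 0.362]
contact_force: [1.3, 0.7, -0.3]
finger_gap: 0.0724
grip_force: 0.0
```

>>> {"name": "jog_arm", "arguments": {"moves": [{"tx": 0,"ty": 0,"tz": 0,"ax": 0,"ay": 0,"az": 0,"claw": 0.2},{"tx": 0,"ty": 0,"tz": 0,"ax": 0,"ay": 0,"az": 0,"claw": 0.25},{"tx": 0,"ty": 0,"tz": 0,"ax": 0,"ay": 0,"az": 0,"claw": 0.3},{"tx": 0,"ty": 0,"tz": 0,"ax": 0,"ay": 0,"az": 0,"claw": 0.5},{"tx": 0,"ty": 0,"tz": 0,"ax": 0,"ay": 0,"az": 0,"claw": 1}]}}

```text
time: 18.82
ee_pos: [0.4493, -0.007, 0.0338]
ee_rot: [3.141, -0.002, 0.363]
contact_force: [-1.6, 1.1, 6.2]
finger_gap: 0.064
grip_force: 26.0
```

>>> {"name": "jog_arm", "arguments": {"moves": [{"tx": 0,"ty": 0,"tz": 0,"ax": 0,"ay": 0,"az": 0,"claw": 1},{"tx": 0,"ty": 0,"tz": 0,"ax": 0,"ay": 0,"az": 0,"claw": 1}], "squeeze": 35}}

```text
time: 19.08
ee_pos: [0.4493, -0.007, 0.0339]
ee_rot: [3.141, -0.002, 0.363]
contact_force: [-2.0, -0.1, 7.5]
finger_gap: 0.0638
grip_force: 36.7
```

```bash
python3 -c "
from h import *
go(449.7,-7.2,33,21)"
```

```text
t 19.07 pos [449.3  -7.   33.9] yaw 20.8 | tx 0 ty 0 tz 1 az -0.004 j6 1.6
```

>>> {"name": "jog_arm", "arguments": {"moves": [{"tx": 0,"ty": 0,"tz": -5,"ax": 0,"ay": 0,"az": 0,"claw": 1},{"tx": 0,"ty": 0,"tz": -20,"ax": 0,"ay": 0,"az": 0,"claw": 1},{"tx": 0,"ty": 0,"tz": -35,"ax": 0,"ay": 0,"az": 0,"claw": 1},{"tx": 0,"ty": 0,"tz": -40,"ax": 0,"ay": 0,"az": 0,"claw": 1},{"tx": 0,"ty": 0,"tz": 0,"ax": 0,"ay": 0,"az": 0,"claw": 1}]}}

```text
time: 19.7
ee_pos: [0.4508, -0.0067, 0.136]
ee_rot: [3.141, -0.007, 0.363]
contact_force: [-0.4, -0.4, -1.4]
finger_gap: 0.0638
grip_force: 38.7
```

```bash
python3 snap.py w1.png side 250 110 410 310 3; python3 -c "
from h import *
go(409.4,-330.1,130,21)"
```

```text
t 19.75 pos [449.4  -6.8 134. ] yaw 20.8 | tx -152 ty 288 tz 4 az -0.004 j6 1.6
```

View pics/w1.png

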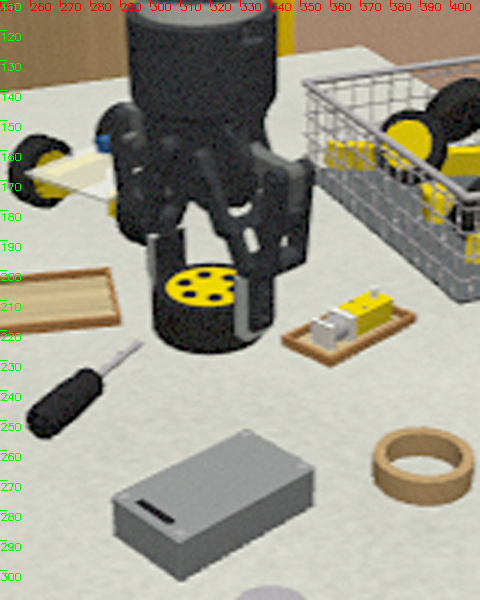

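The wheel is held level at (320,213), and the case is clear and unmoved at (321,271). Carrying on.

>>> {"name": "jog_arm", "arguments": {"moves": [{"tx": -25,"ty": 48,"tz": 0,"ax": 0,"ay": 0,"az": 0,"claw": 1},{"tx": -25,"ty": 48,"tz": 0,"ax": 0,"ay": 0,"az": 0,"claw": 1},{"tx": -25,"ty": 48,"tz": 0,"ax": 0,"ay": 0,"az": 0,"claw": 1},{"tx": -25,"ty": 48,"tz": 0,"ax": 0,"ay": 0,"az": 0,"claw": 1},{"tx": -26,"ty": 48,"tz": 0,"ax": 0,"ay": 0,"az": 0,"claw": 1}]}}

```text
time: 20.38
ee_pos: [0.4149, -0.2776, 0.1316]
ee_rot: [-3.14, 0.001, 0.363]
contact_force: [1.2, 0.2, -0.9]
finger_gap: 0.0636
grip_force: 38.8
```

>>> {"name": "jog_arm", "arguments": {"moves": [{"tx": -26,"ty": 48,"tz": 0,"ax": 0,"ay": 0,"az": 0,"claw": 1},{"tx": 0,"ty": 0,"tz": 25,"ax": 0,"ay": 0,"az": 0,"claw": 1},{"tx": 0,"ty": 0,"tz": 40,"ax": 0,"ay": 0,"az": 0,"claw": 1},{"tx": 0,"ty": 0,"tz": 25,"ax": 0,"ay": 0,"az": 0,"claw": 1},{"tx": 0,"ty": 0,"tz": 0,"ax": 0,"ay": 0,"az": 0,"claw": 1}]}}

```text
time: 21.0
ee_pos: [0.4064, -0.3293, 0.04]
ee_rot: [-3.137, 0.005, 0.362]
contact_force: [-0.4, 0.9, 0.6]
finger_gap: 0.0635
grip_force: 38.9
```

```bash
python3 -c "
from h import *
go(409.4,-330.1,10,21)"
```

```text
t 21.0 pos [ 406.4 -329.3   40. ] yaw 20.7 | tx 3 ty 2 tz 30 az -0.004 j6 2.31
```

>>> {"name": "jog_arm", "arguments": {"moves": [{"tx": 1,"ty": 1,"tz": 16,"ax": 0,"ay": 0,"az": 0,"claw": 1},{"tx": 0,"ty": 0,"tz": 10,"ax": 0,"ay": 0,"az": 0,"claw": 1},{"tx": 0,"ty": 0,"tz": 4,"ax": 0,"ay": 0,"az": 0,"claw": 1},{"tx": 0,"ty": 0,"tz": 0,"ax": 0,"ay": 0,"az": 0,"claw": 1},{"tx": 0,"ty": 0,"tz": 0,"ax": 0,"ay": 0,"az": 0,"claw": 1}]}}

```text
time: 21.62
ee_pos: [0.4104, -0.3311, 0.0134]
ee_rot: [3.141, -0.001, 0.363]
contact_force: [-0.3, 0.4, -0.7]
finger_gap: 0.0634
grip_force: 38.9
```

>>> {"name": "jog_arm", "arguments": {"moves": [{"tx": 0,"ty": 0,"tz": 1,"ax": 0,"ay": 0,"az": 0,"claw": 1},{"tx": 0,"ty": 0,"tz": 0,"ax": 0,"ay": 0,"az": 0,"claw": 1},{"tx": 0,"ty": 0,"tz": 1,"ax": 0,"ay": 0,"az": 0,"claw": 1},{"tx": 0,"ty": 0,"tz": 0,"ax": 0,"ay": 0,"az": 0,"claw": 1},{"tx": 0,"ty": 0,"tz": 0,"ax": 0,"ay": 0,"az": 0,"claw": 1}]}}

```text
time: 22.25
ee_pos: [0.41, -0.3309, 0.0108]
ee_rot: [3.142, 0.0, 0.363]
contact_force: [0.6, 0.1, 0.0]
finger_gap: 0.064
grip_force: 38.9
```

>>> {"name": "jog_arm", "arguments": {"moves": [{"tx": 0,"ty": 0,"tz": 2,"ax": 0,"ay": 0,"az": 0,"claw": 1},{"tx": 0,"ty": 0,"tz": 0,"ax": 0,"ay": 0,"az": 0,"claw": 1},{"tx": 0,"ty": 0,"tz": 1.5,"ax": 0,"ay": 0,"az": 0,"claw": 1},{"tx": 0,"ty": 0,"tz": 0,"ax": 0,"ay": 0,"az": 0,"claw": 1},{"tx": 0,"ty": 0,"tz": 0,"ax": 0,"ay": 0,"az": 0,"claw": 1}]}}

```text
time: 22.88
ee_pos: [0.41, -0.3309, 0.0073]
ee_rot: [3.142, -0.0, 0.363]
contact_force: [0.2, -0.6, -0.2]
finger_gap: 0.0637
grip_force: 38.9
```

>>> {"name": "jog_arm", "arguments": {"moves": [{"tx": 0,"ty": 0,"tz": 1,"ax": 0,"ay": 0,"az": 0,"claw": 1},{"tx": 0,"ty": 0,"tz": 0,"ax": 0,"ay": 0,"az": 0,"claw": 1},{"tx": 0,"ty": 0,"tz": 1,"ax": 0,"ay": 0,"az": 0,"claw": 1},{"tx": 0,"ty": 0,"tz": 0,"ax": 0,"ay": 0,"az": 0,"claw": 1},{"tx": 0,"ty": 0,"tz": 0,"ax": 0,"ay": 0,"az": 0,"claw": 1}]}}

```text
time: 23.5
ee_pos: [0.4101, -0.331, 0.006]
ee_rot: [3.141, -0.0, 0.363]
contact_force: [-1.4, 1.5, 6.5]
finger_gap: 0.0638
grip_force: 39.4
```

>>> {"name": "jog_arm", "arguments": {"moves": [{"tx": 0,"ty": 0,"tz": -1,"ax": 0,"ay": 0,"az": 0,"claw": 0.15},{"tx": 0,"ty": 0,"tz": 0,"ax": 0,"ay": 0,"az": 0,"claw": 0},{"tx": 0,"ty": 0,"tz": 0,"ax": 0,"ay": 0,"az": 0,"claw": 0},{"tx": 0,"ty": 0,"tz": 0,"ax": 0,"ay": 0,"az": 0,"claw": 0},{"tx": 0,"ty": 0,"tz": -30,"ax": 0,"ay": 0,"az": 0,"claw": 0}]}}

```text
time: 24.12
ee_pos: [0.4082, -0.33, 0.0345]
ee_rot: [-3.137, 0.004, 0.362]
contact_force: [0.4, 0.1, 1.0]
finger_gap: 0.0852
grip_force: 0.0
```

>>> {"name": "jog_arm", "arguments": {"moves": [{"tx": 0,"ty": 0,"tz": -50,"ax": 0,"ay": 0,"az": 0,"claw": 0},{"tx": 0,"ty": 0,"tz": -50,"ax": 0,"ay": 0,"az": 0,"claw": 0},{"tx": 25,"ty": -48,"tz": 0,"ax": 0,"ay": 0,"az": 0,"claw": 0},{"tx": 25,"ty": -48,"tz": 0,"ax": 0,"ay": 0,"az": 0,"claw": 0},{"tx": 25,"ty": -48,"tz": 0,"ax": 0,"ay": 0,"az": 0,"claw": 0}]}}

```text
time: 24.75
ee_pos: [0.429, -0.1682, 0.1364]
ee_rot: [3.141, -0.001, 0.362]
contact_force: [0.9, 0.7, -0.3]
finger_gap: 0.0854
grip_force: 0.0
```

>>> {"name": "jog_arm", "arguments": {"moves": [{"tx": 25,"ty": -48,"tz": 0,"ax": 0,"ay": 0,"az": 0,"claw": 0},{"tx": 26,"ty": -47,"tz": 0,"ax": 0,"ay": 0,"az": 0,"claw": 0},{"tx": 26,"ty": -47,"tz": 20,"ax": 0,"ay": 0,"az": 0,"claw": 0},{"tx": 0,"ty": 0,"tz": 30,"ax": 0,"ay": 0,"az": 0,"claw": 0},{"tx": 0,"ty": 0,"tz": 0,"ax": 0,"ay": 0,"az": 0,"claw": 0}]}}

```text
time: 25.38
ee_pos: [0.4489, -0.0095, 0.0846]
ee_rot: [-3.141, 0.005, 0.364]
contact_force: [-0.0, 0.1, 1.4]
finger_gap: 0.0851
grip_force: 0.0
```

```bash
python3 snap.py f1.png side 270 150 470 480 2; python3 - <<'E'
import pickle;from h import *
s=pickle.load(open("last.pkl","rb"))
hsv=cv2.cvtColor(s["image"],cv2.COLOR_RGB2HSV);m=cv2.inRange(hsv,(22,150,60),(34,255,255));m[:380]=0;m[:,:340]=0;m[:,430:]=0
c=max(cv2.findContours(m,0,1)[0],key=cv2.contourArea);e=cv2.fitEllipse(c[:,0]);print(e,px2w(s,[e[0]],.028)*1000)
go(451.3,-8.5,7,21.3)
E
```

```text
((384.6617736816406, 423.00384521484375), (33.084102630615234, 40.84682083129883), 105.81414794921875) [[ 410.07086138 -330.61224703]]
t 25.43 pos [450.1  -9.9  86.1] yaw 20.8 | tx 2 ty -1 tz 79 az -0.009 j6 1.61
```

View pics/f1.png

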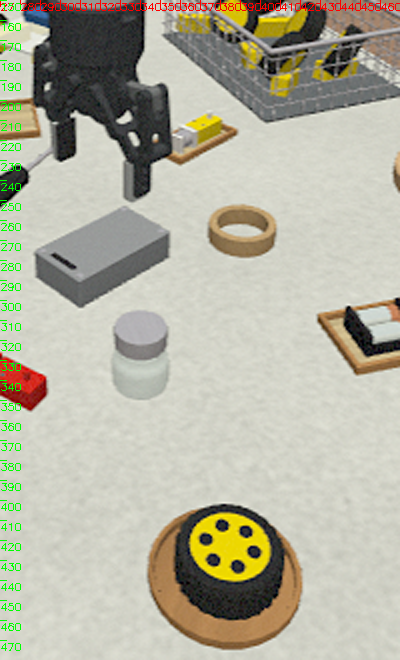

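The wheel lies in its tray (measured (410,-331) against the tray's (409,-330)), and the open gripper is above the case. Now the case.

>>> {"name": "jog_arm", "arguments": {"moves": [{"tx": 1,"ty": -1,"tz": 30,"ax": 0,"ay": 0,"az": -0.01,"claw": 0},{"tx": 0,"ty": 0,"tz": 30,"ax": 0,"ay": 0,"az": 0,"claw": 0},{"tx": 0,"ty": 0,"tz": 18,"ax": 0,"ay": 0,"az": 0,"claw": 0},{"tx": 0,"ty": 0,"tz": 0,"ax": 0,"ay": 0,"az": 0,"claw": 0.15},{"tx": 0,"ty": 0,"tz": 0,"ax": 0,"ay": 0,"az": 0,"claw": 0.2}], "squeeze": 30}}

```text
time: 26.05
ee_pos: [0.4525, -0.0085, 0.0098]
ee_rot: [3.141, -0.002, 0.372]
contact_force: [-0.7, -0.6, 0.5]
finger_gap: 0.0681
grip_force: 0.0
```

>>> {"name": "jog_arm", "arguments": {"moves": [{"tx": 0,"ty": 0,"tz": 0,"ax": 0,"ay": 0,"az": 0,"claw": 0.25},{"tx": 0,"ty": 0,"tz": 0,"ax": 0,"ay": 0,"az": 0,"claw": 0.3},{"tx": 0,"ty": 0,"tz": 0,"ax": 0,"ay": 0,"az": 0,"claw": 0.35},{"tx": 0,"ty": 0,"tz": 0,"ax": 0,"ay": 0,"az": 0,"claw": 0.5},{"tx": 0,"ty": 0,"tz": 0,"ax": 0,"ay": 0,"az": 0,"claw": 1}]}}

```text
time: 26.68
ee_pos: [0.4522, -0.0082, 0.0096]
ee_rot: [3.141, -0.002, 0.373]
contact_force: [-1.8, -0.5, 7.0]
finger_gap: 0.0613
grip_force: 32.8
```

>>> {"name": "jog_arm", "arguments": {"moves": [{"tx": 0,"ty": 0,"tz": 0,"ax": 0,"ay": 0,"az": 0,"claw": 1},{"tx": 0,"ty": 0,"tz": 0,"ax": 0,"ay": 0,"az": 0,"claw": 1},{"tx": 0,"ty": 0,"tz": 0,"ax": 0,"ay": 0,"az": 0,"claw": 1}], "squeeze": 50}}

```text
time: 27.05
ee_pos: [0.4522, -0.0081, 0.0098]
ee_rot: [3.141, -0.002, 0.373]
contact_force: [-1.9, -0.2, 8.7]
finger_gap: 0.061
grip_force: 53.2
```

```bash
python3 -c "
from h import *
go(417.2,314.2,100,-11)"
```

```text
t 27.05 pos [452.2  -8.1   9.8] yaw 21.4 | tx 85 ty -313 tz -90 az 0.565 j6 1.61
```

>>> {"name": "jog_arm", "arguments": {"moves": [{"tx": 0,"ty": 0,"tz": -5,"ax": 0,"ay": 0,"az": 0,"claw": 1},{"tx": 0,"ty": 0,"tz": -20,"ax": 0,"ay": 0,"az": 0,"claw": 1},{"tx": 0,"ty": 0,"tz": -30,"ax": 0,"ay": 0,"az": 0,"claw": 1},{"tx": 0,"ty": 0,"tz": -30,"ax": 0,"ay": 0,"az": 0,"claw": 1},{"tx": 0,"ty": 0,"tz": 0,"ax": 0,"ay": 0,"az": 0,"claw": 1}]}}

```text
time: 27.68
ee_pos: [0.4528, -0.0079, 0.0956]
ee_rot: [3.141, -0.005, 0.373]
contact_force: [-0.2, 0.9, -2.0]
finger_gap: 0.0608
grip_force: 55.2
```

>>> {"name": "jog_arm", "arguments": {"moves": [{"tx": 8,"ty": -30,"tz": 0,"ax": 0,"ay": 0,"az": 0,"claw": 1},{"tx": 13,"ty": -50,"tz": 0,"ax": 0,"ay": 0,"az": 0,"claw": 1},{"tx": 13,"ty": -50,"tz": 0,"ax": 0,"ay": 0,"az": 0,"claw": 1},{"tx": 14,"ty": -50,"tz": 0,"ax": 0,"ay": 0,"az": 0,"claw": 1},{"tx": 14,"ty": -50,"tz": 0,"ax": 0,"ay": 0,"az": 0,"claw": 1}]}}

```text
time: 28.3
ee_pos: [0.4241, 0.2297, 0.0924]
ee_rot: [3.141, 0.002, 0.373]
contact_force: [1.5, -0.1, -2.2]
finger_gap: 0.0608
grip_force: 55.2
```

>>> {"name": "jog_arm", "arguments": {"moves": [{"tx": 14,"ty": -50,"tz": 0,"ax": 0,"ay": 0,"az": 0,"claw": 1},{"tx": 9,"ty": -33,"tz": 0,"ax": 0,"ay": 0,"az": 0,"claw": 1},{"tx": 0,"ty": 0,"tz": 0,"ax": 0,"ay": 0,"az": 0.14,"claw": 1},{"tx": 0,"ty": 0,"tz": 0,"ax": 0,"ay": 0,"az": 0.14,"claw": 1},{"tx": 0,"ty": 0,"tz": 0,"ax": 0,"ay": 0,"az": 0.14,"claw": 1}]}}

```text
time: 28.92
ee_pos: [0.4156, 0.3137, 0.0919]
ee_rot: [3.14, 0.002, -0.052]
contact_force: [-1.0, 0.3, -1.3]
finger_gap: 0.0604
grip_force: 55.2
```

>>> {"name": "jog_arm", "arguments": {"moves": [{"tx": 0,"ty": 0,"tz": 15,"ax": 0,"ay": 0,"az": 0.145,"claw": 1},{"tx": 0,"ty": 0,"tz": 30,"ax": 0,"ay": 0,"az": 0,"claw": 1},{"tx": 0,"ty": 0,"tz": 10,"ax": 0,"ay": 0,"az": 0,"claw": 1},{"tx": 0,"ty": 0,"tz": 0,"ax": 0,"ay": 0,"az": 0,"claw": 1}]}}

```text
time: 29.42
ee_pos: [0.416, 0.3135, 0.0375]
ee_rot: [3.139, 0.001, -0.192]
contact_force: [0.1, -0.5, -1.4]
finger_gap: 0.0609
grip_force: 55.1
```

```bash
python3 snap.py k1.png side 180 80 340 250 3; python3 -c "
from h import *
go(417.8,314.5,13,-11)"
```

```text
t 29.48 pos [416.6 314.2  38.4] yaw -11.0 | tx 1 ty -1 tz 25 az -0.000 j6 0.43
```

View pics/k1.png

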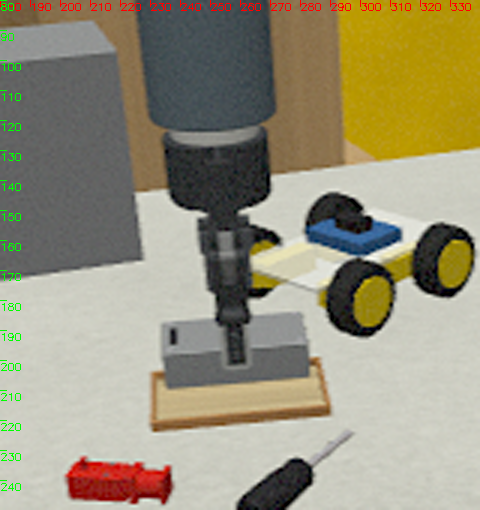

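The case is held level and aligned, at (259,197) above its tray at (259,212). Lowering.

>>> {"name": "jog_arm", "arguments": {"moves": [{"tx": 0,"ty": 0,"tz": 12,"ax": 0,"ay": 0,"az": 0,"claw": 1},{"tx": 0,"ty": 0,"tz": 8,"ax": 0,"ay": 0,"az": 0,"claw": 1},{"tx": 0,"ty": 0,"tz": 3,"ax": 0,"ay": 0,"az": 0,"claw": 1},{"tx": 0,"ty": 0,"tz": 0,"ax": 0,"ay": 0,"az": 0,"claw": 1},{"tx": 0,"ty": 0,"tz": 0,"ax": 0,"ay": 0,"az": 0,"claw": 1}]}}

```text
time: 30.1
ee_pos: [0.4166, 0.3143, 0.0155]
ee_rot: [-3.141, -0.0, -0.192]
contact_force: [-0.0, 0.6, -2.3]
finger_gap: 0.0609
grip_force: 55.3
```

>>> {"name": "jog_arm", "arguments": {"moves": [{"tx": 0,"ty": 0,"tz": 1,"ax": 0,"ay": 0,"az": 0,"claw": 1},{"tx": 0,"ty": 0,"tz": 0,"ax": 0,"ay": 0,"az": 0,"claw": 1},{"tx": 0,"ty": 0,"tz": 1,"ax": 0,"ay": 0,"az": 0,"claw": 1},{"tx": 0,"ty": 0,"tz": 0,"ax": 0,"ay": 0,"az": 0,"claw": 1},{"tx": 0,"ty": 0,"tz": 0,"ax": 0,"ay": 0,"az": 0,"claw": 1}]}}

```text
time: 30.72
ee_pos: [0.4164, 0.3141, 0.0133]
ee_rot: [3.142, -0.0, -0.192]
contact_force: [-0.1, -0.1, -2.5]
finger_gap: 0.061
grip_force: 55.3
```

>>> {"name": "jog_arm", "arguments": {"moves": [{"tx": 0,"ty": 0,"tz": 1,"ax": 0,"ay": 0,"az": 0,"claw": 1},{"tx": 0,"ty": 0,"tz": 0,"ax": 0,"ay": 0,"az": 0,"claw": 1},{"tx": 0,"ty": 0,"tz": 1.3,"ax": 0,"ay": 0,"az": 0,"claw": 1},{"tx": 0,"ty": 0,"tz": 0,"ax": 0,"ay": 0,"az": 0,"claw": 1},{"tx": 0,"ty": 0,"tz": 0,"ax": 0,"ay": 0,"az": 0,"claw": 1}]}}

```text
time: 31.35
ee_pos: [0.4165, 0.3142, 0.0119]
ee_rot: [-3.141, -0.0, -0.192]
contact_force: [-3.0, -0.5, 5.1]
finger_gap: 0.0607
grip_force: 56.1
```

Contact. Releasing and rising clear.

>>> {"name": "jog_arm", "arguments": {"moves": [{"tx": 0,"ty": 0,"tz": -0.5,"ax": 0,"ay": 0,"az": 0,"claw": 0.15},{"tx": 0,"ty": 0,"tz": 0,"ax": 0,"ay": 0,"az": 0,"claw": 0},{"tx": 0,"ty": 0,"tz": 0,"ax": 0,"ay": 0,"az": 0,"claw": 0},{"tx": 0,"ty": 0,"tz": 0,"ax": 0,"ay": 0,"az": 0,"claw": 0},{"tx": 0,"ty": 0,"tz": -25,"ax": 0,"ay": 0,"az": 0,"claw": 0}]}}

```text
time: 31.98
ee_pos: [0.4153, 0.3129, 0.035]
ee_rot: [3.138, 0.002, -0.193]
contact_force: [-0.8, 0.4, -0.3]
finger_gap: 0.0854
grip_force: 0.0
```

>>> {"name": "jog_arm", "arguments": {"moves": [{"tx": 0,"ty": 0,"tz": -50,"ax": 0,"ay": 0,"az": 0,"claw": 0},{"tx": 0,"ty": 0,"tz": -50,"ax": 0,"ay": 0,"az": 0,"claw": 0},{"tx": 0,"ty": 0,"tz": -40,"ax": 0,"ay": 0,"az": 0,"claw": 0},{"tx": 0,"ty": 0,"tz": 0,"ax": 0,"ay": 0,"az": 0,"claw": 0},{"tx": 0,"ty": 0,"tz": 0,"ax": 0,"ay": 0,"az": 0,"claw": 0}]}}

```text
time: 32.6
ee_pos: [0.416, 0.3139, 0.1757]
ee_rot: [3.141, 0.001, -0.192]
contact_force: [-0.7, -0.4, -1.6]
finger_gap: 0.0859
grip_force: 0.0
```

```bash
python3 snap.py z.png side 190 160 510 480 2
```

```text
(no output)
```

View pics/z.png

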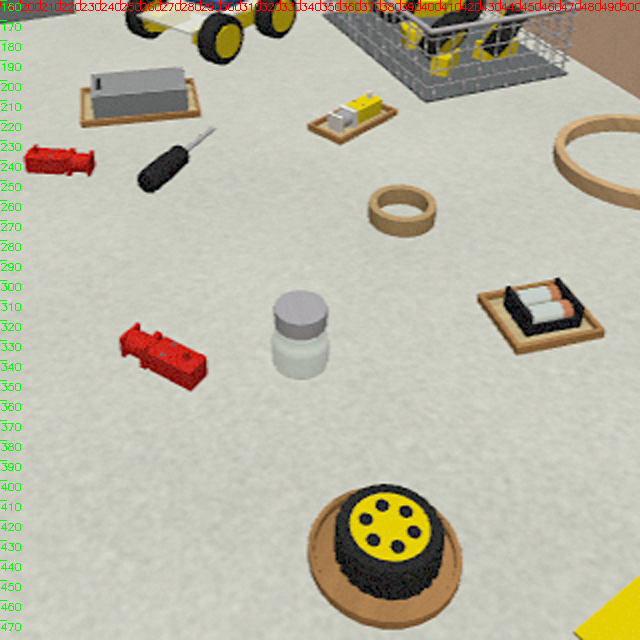

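All four parts lie flat in their trays: case (260,207), motor (367,219), battery holder (461,314), wheel (385,430). The jar (340,327) and the tape (391,265) are unmoved.

```bash
python3 -c "
from bench import arm
print(arm.close_job())"
```

```text
the job is handed in; nothing more can be done
None
```

The job is handed in: the final picture shows the motor, battery holder, wheel and case each lying flat and released in its own tray, with the jar and tape where they stood (robot clock about 33 s of 109 s; no verdict was returned).

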